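# Unlatch the hitch coupler and hold the tongue up off its ball

### The job

Free the trailer coupler on the blue hitch stand from its ball so that the ball can be swapped: with the coupler still down on the ball, draw the yellow latch plate straight out sideways against its spring about 22 mm, so that the green band on its stem shows but never the red, and keep it there for about a second. Then, without letting the plate slip back, lift the tongue by it until there is at least 30 mm of daylight between the coupler's lower rim and the top of the ball, and finish still holding it up steady there, latch still drawn to the green. Leave the loose parts and tools around the stand where they are.

Things in the scene. Friction and masses are not known exactly. Their poses are not given: they have to be found in the camera images.
- stand: Blue steel hitch stand fixed to the bench. Origin on the bench right under the tow ball (50 mm diameter, centre 85 mm up); x runs from the ball along the tongue to its hinge pin (280 mm from the ball, 85 mm up, lying along y), y to the side where the latch plate stands (the way it is pulled), z up. Base plate 12 mm thick, x -75 to 345 mm, y -55 to 55 mm.
- ball_top (a point): Top of the tow ball, 110 mm above the bench; axes as the stand's.
- tongue: Grey tongue stub carrying the coupler, hinged on the stand's pin. Origin at the ball's centre when down; axes then as the stand's; it turns about the pin (about the stand's +y as the coupler rises), up to 0.7 rad. 0.7 to 1.3 kg, nearly free hinge: it falls if let go; about 4 to 8 N at the latch plate lifts it. It is locked down until the latch is drawn 13 mm.
- coupler_rim (a point): Middle of the coupler's lower rim, under the socket: 30 mm below the ball's centre when down, 280 mm from the hinge; moves with the tongue. The steel coupler is a box shell 92 mm long, 72 mm wide, 64 mm tall; its top is 119 mm (low dome: 131 mm) above the bench when down.
- latch (a joint): How far the latch is drawn, m: 0 at rest (hooked under the ball), growing along the stand's +y. The green band starts to come out of the brass bush at 0.016 and is all out at 0.028, where red starts; hard stop 0.038. Spring: 4 N at rest, plus 0.4 N per mm (13 N at 0.022); snaps back if let go.
- grip (a point): Grip point on the mid-plane of the yellow latch plate, 119 mm above the bench, 87 mm beside the ball centre, at rest. Plate upright, 36 mm wide along the tongue, 14 mm thick along the pull (stand's y), from 66 mm below to 18 mm above this point; 44 mm free between it and the coupler's side (only the 14 mm stem bridges it, 63 mm above the bench). Moves with latch and tongue.
- socket_a: Loose steel impact socket, 38 mm diameter, 55 mm tall, standing beside the stand on the latch side. Origin at its foot.
- socket_b: Loose steel socket, 34 mm diameter, 45 mm tall, standing on the other side of the stand. Origin at its foot.
- spare_ball: Loose brass-coloured spare tow ball, 50 mm diameter, 65 mm tall on a short foot, standing beside the stand away from the latch. Origin at its foot.
- wrench: Loose wrench 200 mm long lying at the robot's left.
- driver: Loose red screwdriver 200 mm long lying at the robot's right.
- spray: White bottle with red cap, 60 mm diameter, 130 mm tall, standing at the robot's left. Origin at its foot.
- cup: Loose blue plastic cup, 76 mm diameter, 60 mm tall, at the right. Origin at its foot.

How it is judged:
On the way, in this order (a step that is already met when the one before it is completed fails the run):
1. latch drawn to the green band and kept there for half a second with the coupler still down on the ball (value of joint latch between 0.015 and 0.031 m and z of coupler_rim in the frame of ball_top below -0.042 m), for 0.5 s.
2. coupler lifted clear of the ball with the latch still drawn (z of coupler_rim in the frame of ball_top above 0.025 m and value of joint latch above 0.013 m), for 0.2 s.
At the end, for the whole second after the job is handed in: The coupler's lower rim (site coupler_rim) is more than 25 mm above the top of the ball, the latch is held drawn between 13 and 31 mm, the fingers bear on the latch with more than 2 N, and the tongue is still (under 15 mm/s) (all of step 2 and value of joint latch below 0.031 m and contact force between the fingers and latch above 2 N and linear speed of tongue below 0.015 m/s); the arm keeps its last pose, push and grip.
It fails at once if latch drawn well into the red (past 33 mm) (value of joint latch above 0.033 m).
It fails at once if latch let slip (under 10 mm) once the coupler is off the ball (z of coupler_rim in the frame of ball_top above -0.01 m and value of joint latch below 0.01 m).
It fails at once if a loose part or tool moved by more than 30 mm (distance of any of socket_a, socket_b, spare_ball, wrench, driver, spray, cup from where it was at the start of the episode above 0.03 m).
It also fails if it takes over 35 s, if anything falls off the work surface, if the arm or the gripper's body presses on something with over 40 N, if the wrist force passes 120 N, or if a joint passes its speed limit or range.

### The arm

A 6-joint arm with a two-finger parallel gripper is mounted at the origin on the work surface. World frame = base frame: x ahead of the robot, y to its left, z up, the work surface at z = 0. Lengths are in m, angles in rad, forces in N, time in s.
With the tool pointing down it reaches from about 0.225 to 0.875 m from the base axis. Payload 3.4 kg.
Tool frame: the origin (TCP) lies at the very end of the fingers, on their centre line; the grasp point (between the pads) lies 19 mm behind it (manip.grasp_offset is the distance from the TCP to the grasp point, in m); x points along the fingers, y is the direction in which the jaws open and shut, and the axes are right-handed (so a half turn about x gives the same grasp; the last joint's range is limited). The gripper opens to 85 mm and grips with 20 to 120 N. Pads are 22 mm wide; open, the fingers measure 114 mm over their backs; the gripper's body (76 mm by 85 mm) begins 54 mm behind the grasp point. The pads swing forward as they close: fully open they stand 13 mm farther back than shut.
Start: joints at [1.062, 0.276, 1.505, -0, 1.361, -0.121], TCP at [0.217, 0.532, 0.193] pointing down, gripper open.
Joint ranges: [-2.89, 2.89], [-0.75, 2.08], [0.22, 2.7], [-1.18, 4.32], [0.11, 2.71], [-2.7, 2.7]. Speed limits (rad/s): [2.57, 2.57, 3.14, 3.14, 3.14, 3.14].

### API

Orientations are given as a unit quaternion [w, x, y, z].
In Python, from rig import manip gives the robot as it stands.
- The arm moves only by the tool step_arm, never from a script. Its argument "increments" is a list of rows, each an object with "grip": the opening, from 0 (shut) to 1 (fully open); "delta_pos": the shift along the world's x, y, z in m, a list of three; "twist": the turn about the world's z in degrees. A call has 1 to 10 rows; each row shifts and turns the commanded pose from where the row before left it; what a row does not reach is not made up. A row lasts 1/12 s, in which the tool goes at most 41.7 mm and 7.16 degrees, less where a joint would pass 70% of its speed; a pose out of reach is approached as far as the arm can. A call with a gripper value outside its range is refused whole. The fingers move at their own pace and stop on an object; "force" is the grip in N (left out, the last holds). Time passes only in rows, so rows that do not move let the fingers close. It gives the time, the measured TCP pose, the force and the opening at its end, in the units of the state.
- manip.get_state(): the state, without advancing time (a new reading comes with each control period).
- manip.get_image(name): name is "scene" or "top" or "wrist"; returns a dict with "img" (384x512x3 uint8, red, green, blue), "fx", "fy", "cx", "cy" (pixels), "rvec" (rotation vector, rad) and "tvec" (3), from world to camera coordinates, as OpenCV has them; the wrist camera has in their place "mount" (4x4, takes a point from camera to tool coordinates, whose origin is the TCP and whose axes are the tool frame's). Camera axes: x right, y down, z forward; pixel columns grow to the right and rows downward; lengths in m; the calibration is good to about 2 mm. A picture is of the moment at which its call begins: read the wrist's pose just before it. There is no depth.
- manip.sign_off(): hands the job in, once; it reports no verdict.
The state is a dict: "clock": time; "qpos": joint angles; "qd": joint speeds; "effort": joint torques, N m; "position": TCP position; "ee_rot": TCP orientation; "contact_force": force on the tool from outside, world axes, zero at the start; "moment": the same for the moment, N m; "width": finger opening in m.
Only numpy, scipy, OpenCV 4.12 (cv2) and the standard library are available. Lean on these libraries where they do the work, as an engineer would, in place of code of your own. Each camera call takes 0.05 s, during which the arm holds its last target. There are 200 camera calls.

## Working session

There is one attempt and no reset: what is moved stays moved. The work goes in short steps, Python scripts to look and compute and a tool call to move; the robot and the scene stay as the last step left them, time stands still between calls to the robot, and variables do not carry over. Pictures are saved under pics/ and viewed, about 8 in all and at most 12, crops included, and the job is handed in when it is done.

Besides the shell and the picture viewer there is one more tool, called after ">>>" by a JSON object that holds its "method" and its "body". step_arm: Moves the arm, as the interface text tells. Its arguments: {"type":"object","properties":{"increments":{"type":"array"},"force":{"type":"number"}},"required":["increments"]}

```bash
mkdir -p pics; ls
cat > h.py <<'E'
from rig import manip
import numpy as np, cv2, json
from scipy.spatial.transform import Rotation as R
def grab(n):
    d=manip.get_image(n); cv2.imwrite(f'pics/{n}.png',d['img'][:,:,::-1])
    json.dump({k:np.asarray(v).tolist() for k,v in d.items() if k!='img'},open(f'pics/{n}.json','w')); return d
def load(n): return json.load(open(f'pics/{n}.json'))
def KRT(d):
    return np.array([[d['fx'],0,d['cx']],[0,d['fy'],d['cy']],[0,0,1]]),cv2.Rodrigues(np.array(d['rvec'],float))[0],np.array(d['tvec'],float).ravel()
def ray_z(d,u,v,z):
    K,Rm,t=KRT(d); c=-Rm.T@t; r=Rm.T@np.linalg.inv(K)@[u,v,1]; return c+r*(z-c[2])/r[2]
def proj(d,P):
    K,Rm,t=KRT(d); p=(K@(Rm@np.atleast_2d(P).T+t[:,None])).T; return p[:,:2]/p[:,2:]
E
python3 - <<'E'
from h import *
s=manip.get_state(); print({k:np.round(v,3).tolist() for k,v in s.items()}, manip.grasp_offset)
a=grab('top');b=grab('scene')
for n,d in(('top',a),('scene',b)):
    cv2.imwrite(f'pics/{n}_b.png',cv2.resize(d['img'][:,:,::-1],(800,600),interpolation=cv2.INTER_CUBIC))
E
```

```text
pics
{'clock': 0.0, 'qpos': [1.062, 0.277, 1.506, 0.0, 1.361, -0.121], 'qd': [0.001, -0.0, 0.001, 0.002, 0.0, 0.001], 'effort': [-0.002, -41.677, -24.581, -0.0, 0.011, -0.0], 'position': [0.217, 0.532, 0.193], 'ee_rot': [0.694, 0.136, 0.694, -0.137], 'contact_force': [0.166, 0.45, 0.868], 'moment': [-0.031, 0.023, -0.003], 'width': 0.085} 0.0187
```

View pics/top_b.png

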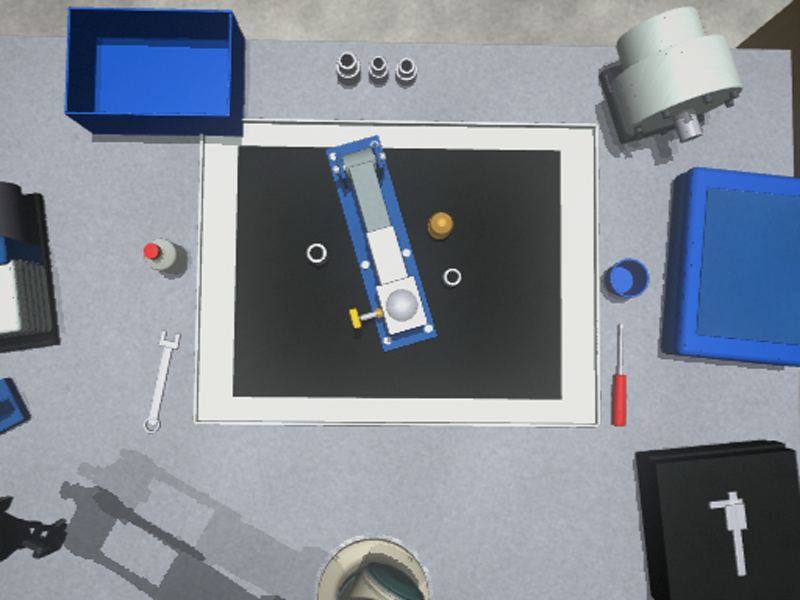

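View pics/scene_b.png

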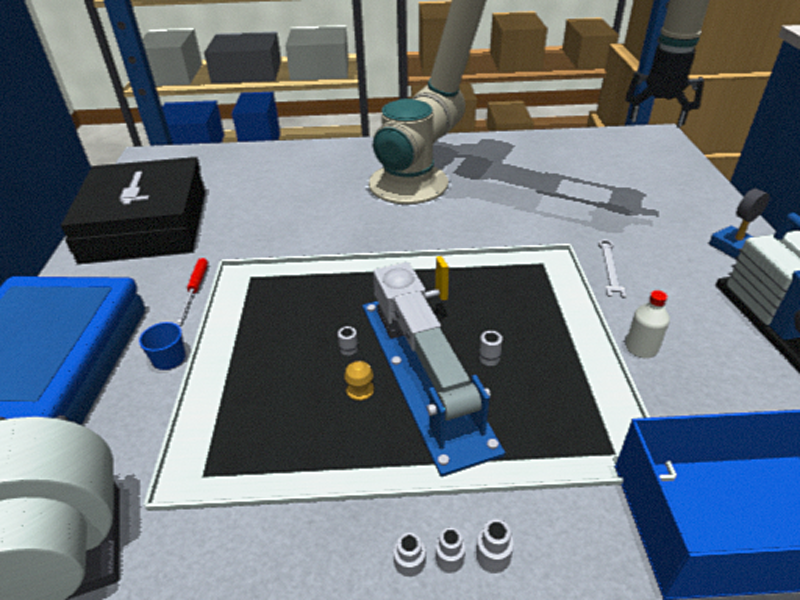

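The top view shows the base-plate corners near (385,350), (436,335), (377,136) and (327,149), and the plate at (355,318). The gripper is out of view at the left. I'll fit the stand pose and check it on an enlarged crop.

Run:
```python
from h import *
from scipy.optimize import least_squares
d=load('top'); s=512/800
C=np.array([[-.075,.055],[-.075,-.055],[.345,-.055],[.345,.055]])
px=np.array([[385,350],[436,335],[377,136],[327,149]])*s
W=np.array([ray_z(d,u,v,.012)[:2] for u,v in px])
f=lambda p:((np.array([[np.cos(p[2]),-np.sin(p[2])],[np.sin(p[2]),np.cos(p[2])]])@C.T).T+p[:2]-W).ravel()
r=least_squares(f,[.4,0,0]);print(r.x,np.round(r.fun,4))
x,y,a=r.x;np.savetxt('pose.txt',r.x)
T=lambda P:(R.from_euler('z',a).apply(np.array(P,float))+[x,y,0])
pl=[[sx*.018,.087+sy*.007,z] for z in(.137,.053) for sx,sy in((-1,-1),(1,-1),(1,1),(-1,1))]
print('grip',T([[0,.087,.119]]),'yaw deg',np.degrees(a))
for n,u,v,z in(('socket_a',316,253,.055),('socket_b',452,277,.045),('spare',441,224,.04),('spray',160,254,.1)): print(n,ray_z(d,u*s,v*s,z))
for n,box in(('top',(180,60,120,180)),('scene',(220,140,100,180))):
    dd=load(n);im=cv2.imread(f'pics/{n}.png')
    u0,v0,w,h=(200,80,100,150) if n=='top' else (220,150,100,150)
    k=4;im=cv2.resize(im[v0:v0+h,u0:u0+w],None,fx=k,fy=k,interpolation=cv2.INTER_CUBIC)
    for P,c in((pl,(255,0,255)),([[*q,.012] for q in C],(0,255,0)),([[0,0,.131],[0.28,0,.085]],(0,0,255))):
        for u,v in proj(dd,T(P)): cv2.circle(im,(int((u-u0+.5)*k),int((v-v0+.5)*k)),2,c,-1)
    globals()[n]=im
cv2.imwrite('pics/crop1.png',np.hstack([top,scene]))
```

```text
[ 0.55865137 -0.04811064  0.29191865] [-0.003   0.002  -0.0016 -0.0031  0.0043 -0.0024  0.0004  0.0035]
grip [[0.53361362 0.0352087  0.119     ]] yaw deg 16.72570676766114
socket_a [0.6588483  0.11487386 0.055     ]
socket_b [ 0.61636805 -0.14688409  0.045     ]
spare [ 0.72009767 -0.12556832  0.04      ]
spray [0.64830005 0.3960032  0.1       ]
```

View pics/crop1.png

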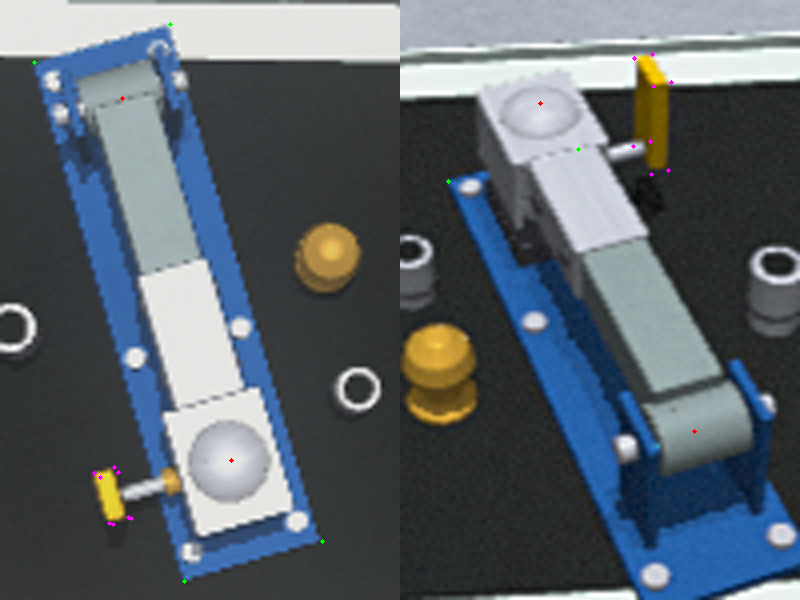

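The overlay fits to about 2 mm: model points sit on the base corners and plate. The plate is in the gap at stand yaw 16.7°. Next I'll work out the tool twist.

Run:
```python
from h import *
s=manip.get_state(); M=R.from_quat(np.roll(s['ee_rot'],-1)).as_matrix()
print(np.round(M,3)); x,y,a=np.loadtxt('pose.txt')
yd=np.degrees(np.arctan2(M[1,1],M[0,1])); want=90+np.degrees(a)
print('tool y az',yd,'want',want,'twist',(want-yd+90)%180-90, 'shift',np.array([.5336,.0352])-s['position'][:2])
```

```text
[[-0.001  0.378  0.926]
 [-0.001  0.926 -0.378]
 [-1.    -0.002 -0.   ]]
tool y az 67.78393002600794 want 106.72570676766114 twist 38.9417767416532 shift [ 0.31643525 -0.49665085]
```

>>> {"method": "step_arm", "body": {"increments": [{"grip": 0.55,"delta_pos": [0.0158,-0.0248,0],"twist": 1.95},{"grip": 0.55,"delta_pos": [0.0158,-0.0248,0],"twist": 1.95},{"grip": 0.55,"delta_pos": [0.0158,-0.0248,0],"twist": 1.95},{"grip": 0.55,"delta_pos": [0.0158,-0.0248,0],"twist": 1.95},{"grip": 0.55,"delta_pos": [0.0158,-0.0248,0],"twist": 1.95},{"grip": 0.55,"delta_pos": [0.0158,-0.0248,0],"twist": 1.95},{"grip": 0.55,"delta_pos": [0.0158,-0.0248,0],"twist": 1.95},{"grip": 0.55,"delta_pos": [0.0158,-0.0248,0],"twist": 1.95},{"grip": 0.55,"delta_pos": [0.0158,-0.0248,0],"twist": 1.95},{"grip": 0.55,"delta_pos": [0.0158,-0.0248,0],"twist": 1.95}]}}

```text
clock: 0.93
position: [0.3757, 0.2829, 0.1931]
ee_rot: [0.707, 0.016, 0.707, -0.016]
contact_force: [0.3, -0.3, -1.2]
width: 0.0469
```

>>> {"method": "step_arm", "body": {"increments": [{"grip": 0.55,"delta_pos": [0.0158,-0.0248,0],"twist": 1.95},{"grip": 0.55,"delta_pos": [0.0158,-0.0248,0],"twist": 1.95},{"grip": 0.55,"delta_pos": [0.0158,-0.0248,0],"twist": 1.95},{"grip": 0.55,"delta_pos": [0.0158,-0.0248,0],"twist": 1.95},{"grip": 0.55,"delta_pos": [0.0158,-0.0248,0],"twist": 1.95},{"grip": 0.55,"delta_pos": [0.0158,-0.0248,0],"twist": 1.95},{"grip": 0.55,"delta_pos": [0.0158,-0.0248,0],"twist": 1.95},{"grip": 0.55,"delta_pos": [0.0158,-0.0248,0],"twist": 1.95},{"grip": 0.55,"delta_pos": [0.0158,-0.0248,0],"twist": 1.95},{"grip": 0.55,"delta_pos": [0,0,0],"twist": 0}]}}

```text
clock: 1.77
position: [0.5207, 0.0567, 0.1928]
ee_rot: [0.702, -0.091, 0.701, 0.089]
contact_force: [0.9, 0.1, 0.5]
width: 0.0467
```

Run:
```python
from h import *
s=manip.get_state(); M=R.from_quat(np.roll(s['ee_rot'],-1)).as_matrix()
x,y,a=np.loadtxt('pose.txt'); g=np.array([.5336,.0352,.119])
print(s['clock'],s['position'],s['width'],'twist left',90+np.degrees(a)-np.degrees(np.arctan2(M[1,1],M[0,1])),g-s['position'],s['contact_force'])
d=manip.get_image('wrist'); im=cv2.resize(d['img'][:,:,::-1],(800,600))
mt=np.array(d['mount']); print(np.round(mt,3))
w=[[sx*.018,.087+sy*.007,.137] for sx,sy in((-1,-1),(1,-1),(1,1),(-1,1))]+[[0,0,.131]]
for P in R.from_euler('z',a).apply(w)+[x,y,0]:
    pc=mt[:3,:3].T@(M.T@(P-s['position'])-mt[:3,3]); u,v=pc[0]/pc[2]*d['fx']+d['cx'],pc[1]/pc[2]*d['fy']+d['cy']
    cv2.circle(im,(int(u*1.5625),int(v*1.5625)),3,(255,0,255),-1)
cv2.imwrite('pics/w1.png',im)
```

```text
1.7667 [0.52067031 0.05669146 0.19284932] 0.046650958376370046 twist left 2.0667130367595092 [ 0.01292969 -0.02149146 -0.07384932] [0.89558673 0.13175879 0.45187818]
[[ 0.    -0.265  0.964 -0.181]
 [ 1.     0.001 -0.    -0.001]
 [-0.     0.964  0.265 -0.066]
 [ 0.     0.     0.     1.   ]]
```

View pics/w1.png

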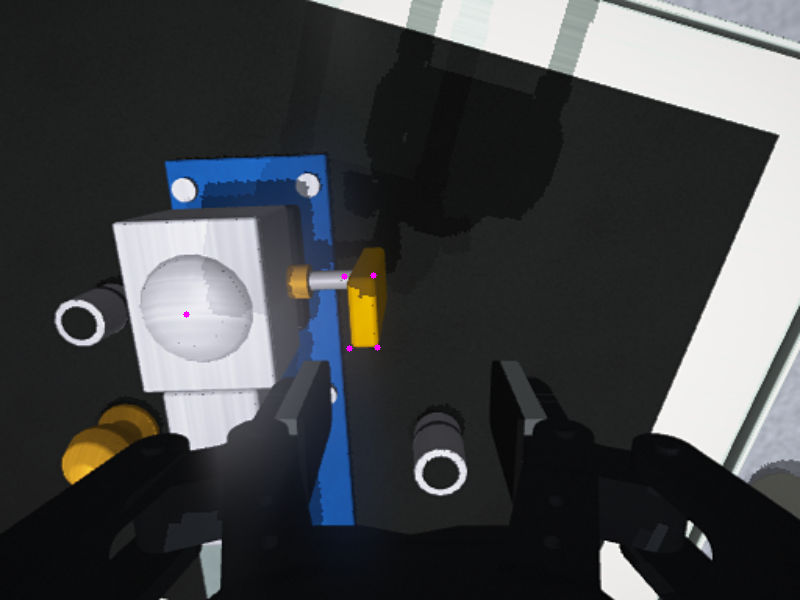

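The wrist view shows the plate's top face at about (350–382, 280–347). That is roughly 3 px (1.5 mm) to the latch side of the model points, and the gap to the coupler is clear. I'll finish aligning and go down.

>>> {"method": "step_arm", "body": {"increments": [{"grip": 0.5,"delta_pos": [0.0063,-0.01,0],"twist": 1},{"grip": 0.5,"delta_pos": [0.0063,-0.01,0],"twist": 1},{"grip": 0.5,"delta_pos": [0,0,0],"twist": 0},{"grip": 0.5,"delta_pos": [0,0,-0.015],"twist": 0},{"grip": 0.5,"delta_pos": [0,0,-0.015],"twist": 0},{"grip": 0.5,"delta_pos": [0,0,0],"twist": 0}]}}

```text
clock: 2.32
position: [0.5271, 0.0425, 0.1607]
ee_rot: [0.697, -0.103, 0.702, 0.104]
contact_force: [-0.5, -0.6, 0.1]
width: 0.043
```

Run:
```python
from h import *
s=manip.get_state(); M=R.from_quat(np.roll(s['ee_rot'],-1)).as_matrix()
x,y,a=np.loadtxt('pose.txt')
print(s['clock'],s['width'],np.degrees(np.arctan2(M[1,1],M[0,1])),'tcp in stand',R.from_euler('z',-a).apply(s['position']-[x,y,0]),s['contact_force'])
d=manip.get_image('wrist'); im=cv2.resize(d['img'][:,:,::-1],(800,600))
cv2.imwrite('pics/w2.png',im)
```

```text
2.3167 0.04295155451457244 106.83067774795612 tcp in stand [-0.00418785  0.09584264  0.16073787] [-0.53509676 -0.55346615  0.10346362]
```

View pics/w2.png

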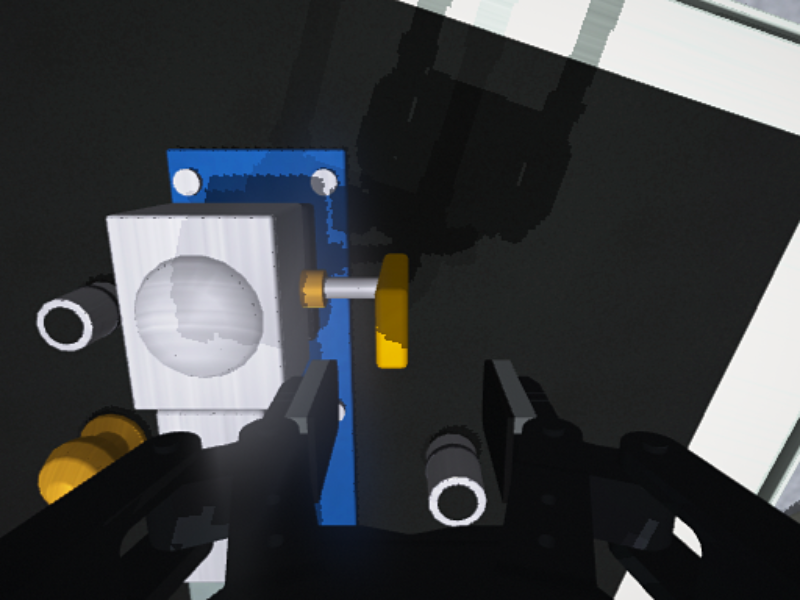

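The plate is at x≈391 and the finger centre at ≈410, so about 7–8 mm of shift is still needed. That agrees with the measured TCP, because the rows undershot.

>>> {"method": "step_arm", "body": {"increments": [{"grip": 0.5,"delta_pos": [0.003,-0.003,0],"twist": 0},{"grip": 0.5,"delta_pos": [0.003,-0.003,0],"twist": 0},{"grip": 0.5,"delta_pos": [0,0,0],"twist": 0},{"grip": 0.5,"delta_pos": [0,0,0],"twist": 0}]}}

```text
clock: 2.7
position: [0.537, 0.035, 0.1642]
ee_rot: [0.7, -0.103, 0.699, 0.103]
contact_force: [0.4, -0.2, 1.3]
width: 0.0426
```

```bash
cat >> h.py <<'E'
def st():
    s=manip.get_state(); M=R.from_quat(np.roll(s['ee_rot'],-1)).as_matrix(); x,y,a=np.loadtxt('pose.txt')
    print(round(s['clock'],2),'w',round(s['width'],4),'az',np.degrees(np.arctan2(M[1,1],M[0,1])).round(2),'tcp/stand',R.from_euler('z',-a).apply(s['position']-[x,y,0]).round(4),'F/stand',R.from_euler('z',-a).apply(s['contact_force']).round(1))
E
python3 -c "from h import *;st()"
```

```text
2.7 w 0.0426 az 106.81 tcp/stand [0.0032 0.0859 0.1642] F/stand [ 0.3 -0.3  1.3]
```

>>> {"method": "step_arm", "body": {"increments": [{"grip": 0.5,"delta_pos": [-0.0036,0.0016,-0.004],"twist": 0},{"grip": 0.5,"delta_pos": [0,0,-0.01],"twist": 0},{"grip": 0.5,"delta_pos": [0,0,-0.01],"twist": 0},{"grip": 0.5,"delta_pos": [0,0,-0.01],"twist": 0},{"grip": 0.5,"delta_pos": [0,0,-0.01],"twist": 0},{"grip": 0.5,"delta_pos": [0,0,-0.01],"twist": 0},{"grip": 0.5,"delta_pos": [0,0,-0.01],"twist": 0},{"grip": 0.5,"delta_pos": [0,0,0],"twist": 0},{"grip": 0.5,"delta_pos": [0,0,0],"twist": 0},{"grip": 0.5,"delta_pos": [0,0,0],"twist": 0}]}}

```text
clock: 3.53
position: [0.533, 0.0367, 0.0996]
ee_rot: [0.7, -0.103, 0.699, 0.103]
contact_force: [-0.4, 0.3, -0.1]
width: 0.0428
```

Run:
```python
from h import *
st()
d=manip.get_image('wrist'); im=cv2.resize(d['img'][:,:,::-1],(800,600))
cv2.imwrite('pics/w3.png',im)
```

```text
3.53 w 0.0428 az 106.83 tcp/stand [-0.0001  0.0886  0.0996] F/stand [-0.3  0.5 -0.1]
```

View pics/w3.png

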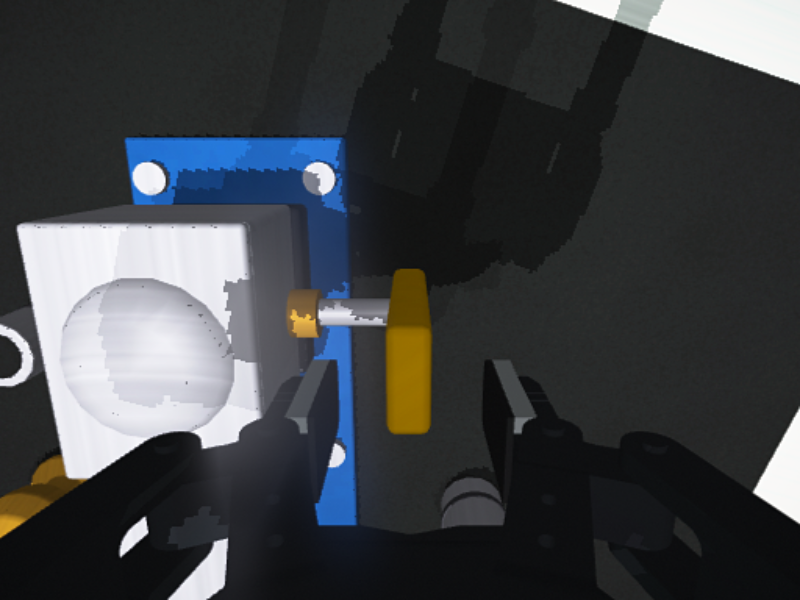

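The plate (x≈409) is centred between the fingers (336/485, centre 410), and the fingers straddle it clear of the coupler. I'll close.

>>> {"method": "step_arm", "body": {"increments": [{"grip": 0.1,"delta_pos": [0,0,0],"twist": 0},{"grip": 0.1,"delta_pos": [0,0,0],"twist": 0},{"grip": 0.1,"delta_pos": [0,0,0],"twist": 0},{"grip": 0.0,"delta_pos": [0,0,0],"twist": 0},{"grip": 0.0,"delta_pos": [0,0,0],"twist": 0},{"grip": 0.0,"delta_pos": [0,0,0],"twist": 0}], "force": 60}}

```text
clock: 4.08
position: [0.5327, 0.0367, 0.0995]
ee_rot: [0.7, -0.103, 0.699, 0.104]
contact_force: [-0.1, 0.4, -0.4]
width: -0.0
```

```bash
python3 -c "from h import *;st()"
```

```text
4.08 w -0.0 az 106.83 tcp/stand [-0.0004  0.0887  0.0995] F/stand [ 0.   0.4 -0.4]
```

Width is 0, so the fingers missed the plate. I'll look.

Run:
```python
from h import *
d=manip.get_image('wrist'); w=cv2.resize(d['img'][:,:,::-1],(400,300),interpolation=cv2.INTER_AREA)
s=grab('scene')['img'][:,:,::-1]; t=grab('top')['img'][:,:,::-1]
c=lambda i,u,v,W,H,k:cv2.resize(i[v:v+H,u:u+W],None,fx=k,fy=k,interpolation=cv2.INTER_CUBIC)
A=c(s,220,100,100,150,4); B=c(t,200,150,100,75,4)
cv2.imwrite('pics/m4.png',np.hstack([A,np.vstack([B,w])]))
```

```text
(no output)
```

View pics/m4.png

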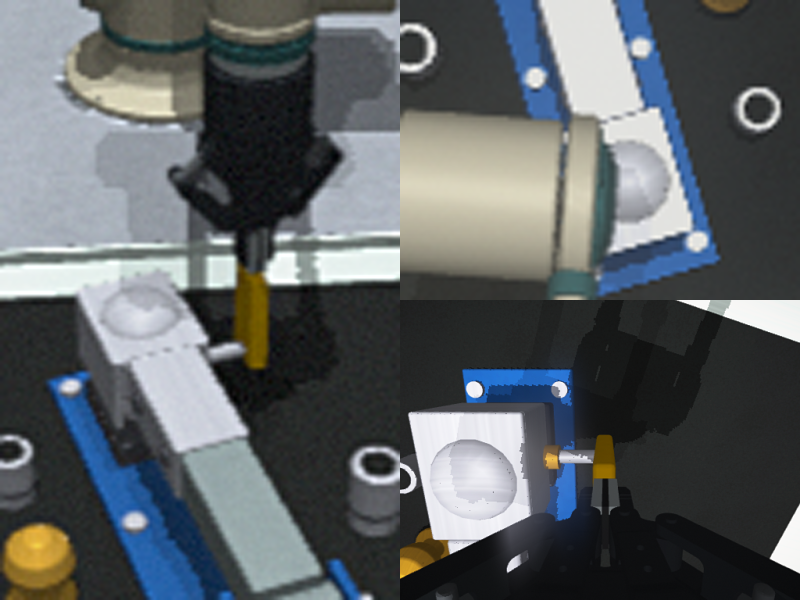

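Run:
```python
from h import *
s=manip.get_state(); M=R.from_quat(np.roll(s['ee_rot'],-1)).as_matrix(); x,y,a=np.loadtxt('pose.txt')
dd=load('scene')
def show(n,P):
    q=(proj(dd,P)[0]-[220,100]+.5)*4
    pc=mt[:3,:3].T@(M.T@(P-s['position'])-mt[:3,3]); u=pc[0]/pc[2]*d['fx']+d['cx'],pc[1]/pc[2]*d['fy']+d['cy']
    print(n,'scene crop',q.round(),'wrist in mosaic',(np.array(u)/1.28+[400,300]).round())
d=manip.get_image('wrist'); mt=np.array(d['mount'])
show('tcp',s['position'])
for k in(.0187,.04,.06): show(f'tcp+{k}',s['position']+[0,0,k])
for sx in(-.018,.018):
  for z in (.137,.119,.1): show(f'plate x{sx} z{z}',R.from_euler('z',a).apply([sx,.087,z])+[x,y,0])
print(np.round(M,3))
```

```text
tcp scene crop [254. 310.] wrist in mosaic [606. 470.]
tcp+0.0187 scene crop [254. 290.] wrist in mosaic [606. 479.]
tcp+0.04 scene crop [255. 267.] wrist in mosaic [606. 493.]
tcp+0.06 scene crop [255. 245.] wrist in mosaic [606. 509.]
plate x-0.018 z0.137 scene crop [244. 257.] wrist in mosaic [603. 463.]
plate x-0.018 z0.119 scene crop [243. 276.] wrist in mosaic [603. 455.]
plate x-0.018 z0.1 scene crop [243. 296.] wrist in mosaic [604. 447.]
plate x0.018 z0.137 scene crop [262. 284.] wrist in mosaic [603. 518.]
plate x0.018 z0.119 scene crop [262. 304.] wrist in mosaic [603. 505.]
plate x0.018 z0.1 scene crop [261. 324.] wrist in mosaic [604. 493.]
[[-0.    -0.29   0.957]
 [ 0.     0.957  0.29 ]
 [-1.     0.     0.   ]]
```

Run:
```python
from h import *
d=manip.get_image('wrist')['img'][:,:,::-1]; s=cv2.imread('pics/scene.png')
A=cv2.resize(d[150:330,180:330],(500,600),interpolation=cv2.INTER_CUBIC)
B=cv2.resize(s[140:200,265:295],(300,600),interpolation=cv2.INTER_CUBIC)
m=np.hstack([A,B]); m=(255*(m/255.)**.55).astype(np.uint8)
cv2.imwrite('pics/m5.png',m); st()
```

```text
4.33 w -0.0001 az 106.83 tcp/stand [-0.0005  0.0887  0.0994] F/stand [-0.7 -0.1  0.2]
```

View pics/m5.png

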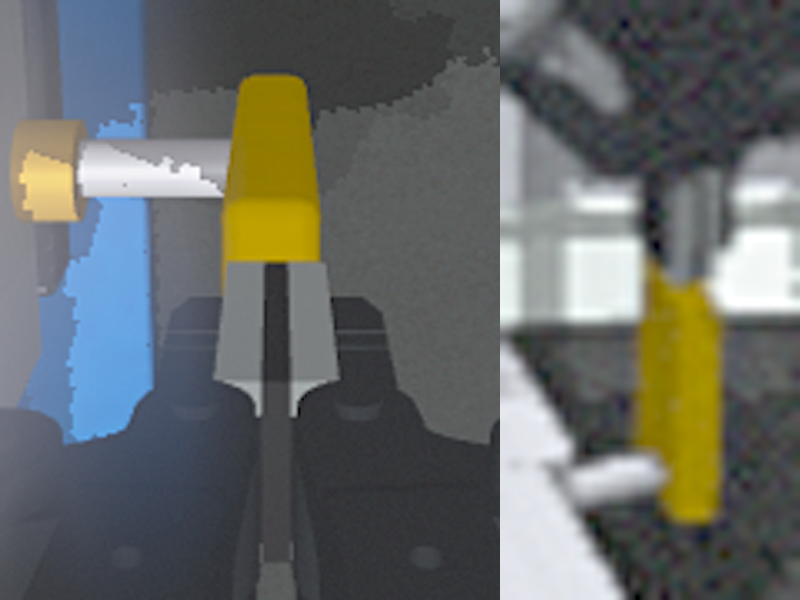

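The enlarged view shows the fingers shut just above the plate's top edge: tips at wrist crop y≈263, and scene crop y≈283 where the plate begins. By both cameras the real finger ends sit about 35 mm higher than the reported TCP implies. I'll reopen and go down 30 mm in stages, watching force.

>>> {"method": "step_arm", "body": {"increments": [{"grip": 0.5,"delta_pos": [0,0,0],"twist": 0},{"grip": 0.5,"delta_pos": [0,0,0],"twist": 0},{"grip": 0.5,"delta_pos": [0,0,0],"twist": 0},{"grip": 0.5,"delta_pos": [0,0,0],"twist": 0},{"grip": 0.5,"delta_pos": [0,0,-0.007],"twist": 0},{"grip": 0.5,"delta_pos": [0,0,-0.007],"twist": 0},{"grip": 0.5,"delta_pos": [0,0,0],"twist": 0},{"grip": 0.5,"delta_pos": [0,0,0],"twist": 0}]}}

```text
clock: 5.0
position: [0.5319, 0.0368, 0.0845]
ee_rot: [0.699, -0.103, 0.7, 0.104]
contact_force: [-0.9, -0.9, -0.3]
width: 0.0423
```

>>> {"method": "step_arm", "body": {"increments": [{"grip": 0.5,"delta_pos": [0,0,-0.005],"twist": 0},{"grip": 0.5,"delta_pos": [0,0,-0.005],"twist": 0},{"grip": 0.5,"delta_pos": [0,0,-0.006],"twist": 0},{"grip": 0.5,"delta_pos": [0,0,0],"twist": 0},{"grip": 0.5,"delta_pos": [0,0,0],"twist": 0}]}}

```text
clock: 5.42
position: [0.5322, 0.0368, 0.0688]
ee_rot: [0.699, -0.103, 0.7, 0.104]
contact_force: [0.2, -0.3, -0.3]
width: 0.0426
```

Run:
```python
from h import *
st()
d=manip.get_image('wrist')['img'][:,:,::-1]; s=grab('scene')['img'][:,:,::-1]
A=cv2.resize(d[150:384,150:370],(500,532),interpolation=cv2.INTER_CUBIC)
B=cv2.resize(s[120:205,256:304],(300,532),interpolation=cv2.INTER_CUBIC)
m=np.hstack([A,B]); m=(255*(m/255.)**.6).astype(np.uint8)
cv2.imwrite('pics/m6.png',m)
```

```text
5.42 w 0.0426 az 106.83 tcp/stand [-0.0009  0.0889  0.0688] F/stand [ 0.1 -0.4 -0.3]
```

View pics/m6.png

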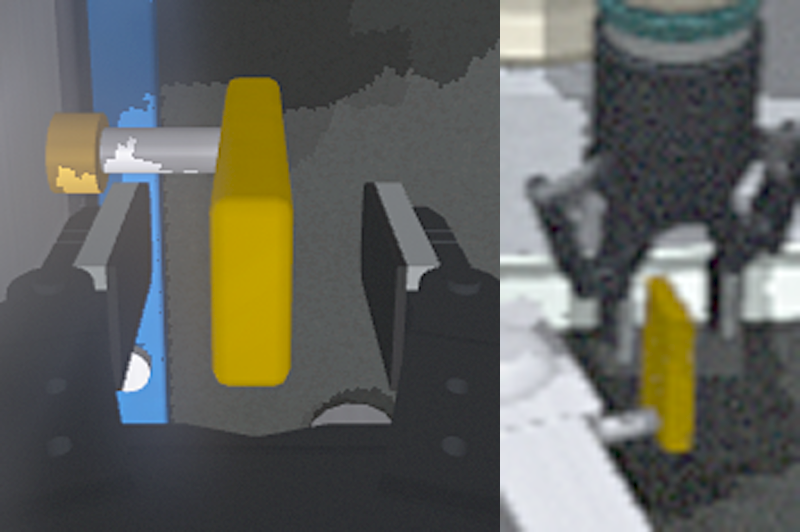

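The fingers now straddle the plate, reaching about 30 mm below its top. The plate is centred at ≈252 against a finger centre of ≈257. I'll close.

>>> {"method": "step_arm", "body": {"increments": [{"grip": 0.2,"delta_pos": [0,0,0],"twist": 0},{"grip": 0.1,"delta_pos": [0,0,0],"twist": 0},{"grip": 0.0,"delta_pos": [0,0,0],"twist": 0},{"grip": 0.0,"delta_pos": [0,0,0],"twist": 0},{"grip": 0.0,"delta_pos": [0,0,0],"twist": 0},{"grip": 0.0,"delta_pos": [0,0,0],"twist": 0}], "force": 60}}

```text
clock: 6.02
position: [0.5331, 0.0361, 0.0698]
ee_rot: [0.7, -0.104, 0.699, 0.103]
contact_force: [-0.4, -3.8, 2.0]
width: 0.0126
```

```bash
python3 -c "from h import *;st()"
```

```text
6.02 w 0.0126 az 106.84 tcp/stand [-0.0002  0.088   0.0698] F/stand [-1.5 -3.5  2. ]
```

Gripped, with a 12.6 mm opening. Now I'll draw 22 mm along the stand's +y.

>>> {"method": "step_arm", "body": {"increments": [{"grip": 0,"delta_pos": [-0.001,0.0035,0],"twist": 0},{"grip": 0,"delta_pos": [-0.001,0.0035,0],"twist": 0},{"grip": 0,"delta_pos": [-0.0011,0.0035,0],"twist": 0},{"grip": 0,"delta_pos": [-0.001,0.0035,0],"twist": 0},{"grip": 0,"delta_pos": [-0.0011,0.0035,0],"twist": 0},{"grip": 0,"delta_pos": [-0.0011,0.0035,0],"twist": 0},{"grip": 0,"delta_pos": [0,0,0],"twist": 0},{"grip": 0,"delta_pos": [0,0,0],"twist": 0}]}}

```text
clock: 6.68
position: [0.5275, 0.0546, 0.0697]
ee_rot: [0.7, -0.106, 0.699, 0.102]
contact_force: [1.4, -11.5, 1.3]
width: 0.0133
```

Run:
```python
from h import *
st()
d=manip.get_image('wrist')['img'][:,:,::-1]
A=cv2.resize(d[150:310,130:330],(750,600),interpolation=cv2.INTER_CUBIC)
cv2.imwrite('pics/m7.png',(255*(A/255.)**.6).astype(np.uint8))
```

```text
6.68 w 0.0133 az 106.91 tcp/stand [-0.0002  0.1073  0.0697] F/stand [ -2.  -11.4   1.3]
```

View pics/m7.png

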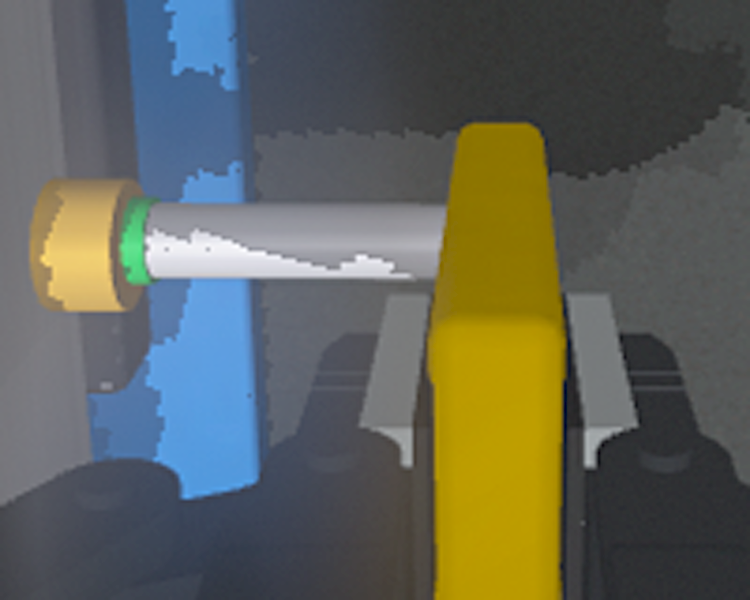

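The green band is showing next to the bush at (120–150, 240), about 4–5 mm of it and no red, so the latch is at about 19–20 mm. I'll add 3 mm and hold about 1.3 s.

>>> {"method": "step_arm", "body": {"increments": [{"grip": 0,"delta_pos": [-0.0004,0.0015,0],"twist": 0},{"grip": 0,"delta_pos": [-0.0004,0.0015,0],"twist": 0},{"grip": 0,"delta_pos": [0,0,0],"twist": 0},{"grip": 0,"delta_pos": [0,0,0],"twist": 0},{"grip": 0,"delta_pos": [0,0,0],"twist": 0},{"grip": 0,"delta_pos": [0,0,0],"twist": 0},{"grip": 0,"delta_pos": [0,0,0],"twist": 0},{"grip": 0,"delta_pos": [0,0,0],"twist": 0},{"grip": 0,"delta_pos": [0,0,0],"twist": 0},{"grip": 0,"delta_pos": [0,0,0],"twist": 0}]}}

```text
clock: 7.57
position: [0.5268, 0.057, 0.0697]
ee_rot: [0.7, -0.106, 0.699, 0.102]
contact_force: [2.0, -12.3, 1.3]
width: 0.013
```

>>> {"method": "step_arm", "body": {"increments": [{"grip": 0,"delta_pos": [0,0,0],"twist": 0},{"grip": 0,"delta_pos": [0,0,0],"twist": 0},{"grip": 0,"delta_pos": [0,0,0],"twist": 0},{"grip": 0,"delta_pos": [0,0,0],"twist": 0},{"grip": 0,"delta_pos": [0,0,0],"twist": 0},{"grip": 0,"delta_pos": [0,0,0],"twist": 0}], "force": 80}}

```text
clock: 8.07
position: [0.5268, 0.057, 0.0698]
ee_rot: [0.7, -0.106, 0.699, 0.102]
contact_force: [1.8, -13.2, 0.5]
width: 0.0124
```

Run:
```python
from h import *
st()
# lift path of the gripped point: effective grip height ~.125
a=np.loadtxt('pose.txt')[2]
for th in(.04,.08,.12,.16,.2,.24,.28,.32,.34):
    z0=.125-.085; dx=-.28*np.cos(th)+z0*np.sin(th)+.28; dz=.28*np.sin(th)+z0*np.cos(th)-z0
    rim=.28*np.sin(th)-.03*np.cos(th)-.025
    print(th,'stand dx dz',round(dx,4),round(dz,4),'world',np.round([dx*np.cos(a),dx*np.sin(a),dz],4),'rim',round(rim,4))
```

```text
8.07 w 0.0124 az 106.9 tcp/stand [-0.0002  0.1098  0.0698] F/stand [ -2.  -13.2   0.5]
0.04 stand dx dz 0.0018 0.0112 world [0.0017 0.0005 0.0112] rim -0.0438
0.08 stand dx dz 0.0041 0.0222 world [0.0039 0.0012 0.0222] rim -0.0325
0.12 stand dx dz 0.0068 0.0332 world [0.0065 0.002  0.0332] rim -0.0213
0.16 stand dx dz 0.0099 0.0441 world [0.0095 0.0029 0.0441] rim -0.01
0.2 stand dx dz 0.0135 0.0548 world [0.013  0.0039 0.0548] rim 0.0012
0.24 stand dx dz 0.0175 0.0654 world [0.0168 0.005  0.0654] rim 0.0124
0.28 stand dx dz 0.022 0.0758 world [0.021  0.0063 0.0758] rim 0.0235
0.32 stand dx dz 0.0268 0.086 world [0.0257 0.0077 0.086 ] rim 0.0346
0.34 stand dx dz 0.0294 0.0911 world [0.0281 0.0085 0.0911] rim 0.0401
```

About 22 mm is drawn at 13.2 N. Now I'll lift along the hinge arc, first half.

>>> {"method": "step_arm", "body": {"increments": [{"grip": 0,"delta_pos": [0.0006,0.0002,0.004],"twist": 0},{"grip": 0,"delta_pos": [0.0006,0.0002,0.004],"twist": 0},{"grip": 0,"delta_pos": [0.0007,0.0002,0.004],"twist": 0},{"grip": 0,"delta_pos": [0.0007,0.0002,0.004],"twist": 0},{"grip": 0,"delta_pos": [0.0008,0.0002,0.004],"twist": 0},{"grip": 0,"delta_pos": [0.0009,0.0003,0.004],"twist": 0},{"grip": 0,"delta_pos": [0.0009,0.0003,0.004],"twist": 0},{"grip": 0,"delta_pos": [0.001,0.0003,0.004],"twist": 0},{"grip": 0,"delta_pos": [0,0,0],"twist": 0},{"grip": 0,"delta_pos": [0,0,0],"twist": 0}]}}

```text
clock: 8.9
position: [0.5324, 0.0587, 0.1001]
ee_rot: [0.699, -0.106, 0.7, 0.101]
contact_force: [4.7, -11.4, -7.4]
width: 0.0128
```

Run:
```python
from h import *
st()
d=manip.get_image('wrist')['img'][:,:,::-1]; s=grab('scene')['img'][:,:,::-1]
A=cv2.resize(d[110:310,110:310],(500,500),interpolation=cv2.INTER_CUBIC)
B=cv2.resize(s[80:230,220:310],(300,500),interpolation=cv2.INTER_CUBIC)
cv2.imwrite('pics/m8.png',(255*(np.hstack([A,B])/255.)**.6).astype(np.uint8))
```

```text
8.9 w 0.0128 az 106.9 tcp/stand [0.0056 0.1098 0.1001] F/stand [  1.2 -12.3  -7.4]
```

View pics/m8.png

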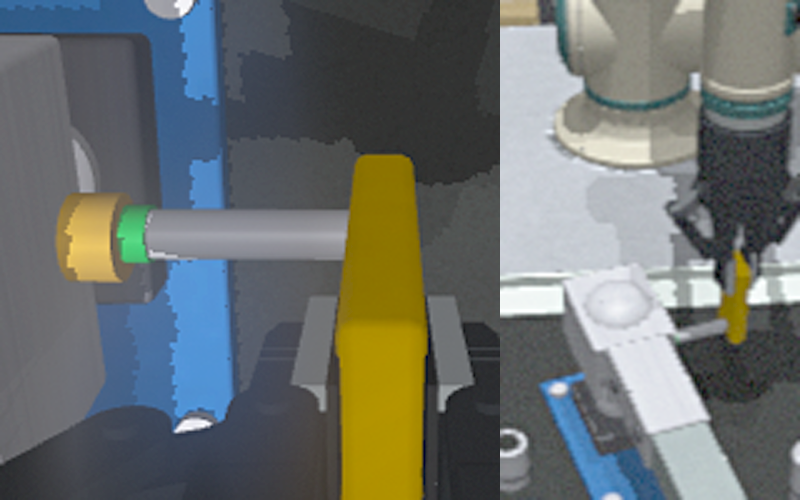

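The coupler is rising with the tongue. The green band shows at (118–150, 235) with no red, and the load is 7.4 N. I'll keep lifting along the arc.

>>> {"method": "step_arm", "body": {"increments": [{"grip": 0,"delta_pos": [0.0011,0.0003,0.004],"twist": 0},{"grip": 0,"delta_pos": [0.0011,0.0003,0.004],"twist": 0},{"grip": 0,"delta_pos": [0.0012,0.0004,0.004],"twist": 0},{"grip": 0,"delta_pos": [0.0012,0.0004,0.004],"twist": 0},{"grip": 0,"delta_pos": [0.0013,0.0004,0.004],"twist": 0},{"grip": 0,"delta_pos": [0.0014,0.0004,0.004],"twist": 0},{"grip": 0,"delta_pos": [0.0014,0.0004,0.004],"twist": 0},{"grip": 0,"delta_pos": [0,0,0],"twist": 0},{"grip": 0,"delta_pos": [0,0,0],"twist": 0}]}}

```text
clock: 9.75
position: [0.5407, 0.061, 0.1279]
ee_rot: [0.699, -0.106, 0.7, 0.101]
contact_force: [4.3, -10.9, -7.3]
width: 0.0126
```

```bash
python3 -c "from h import *;st()"
```

```text
9.75 w 0.0126 az 106.87 tcp/stand [0.0142 0.1097 0.1279] F/stand [  1.  -11.6  -7.3]
```

>>> {"method": "step_arm", "body": {"increments": [{"grip": 0,"delta_pos": [0.0015,0.0004,0.004],"twist": 0},{"grip": 0,"delta_pos": [0.0016,0.0005,0.004],"twist": 0},{"grip": 0,"delta_pos": [0.0017,0.0005,0.004],"twist": 0},{"grip": 0,"delta_pos": [0.0018,0.0005,0.004],"twist": 0},{"grip": 0,"delta_pos": [0.0018,0.0005,0.004],"twist": 0},{"grip": 0,"delta_pos": [0.0019,0.0006,0.004],"twist": 0},{"grip": 0,"delta_pos": [0.0019,0.0006,0.004],"twist": 0},{"grip": 0,"delta_pos": [0.002,0.0006,0.004],"twist": 0},{"grip": 0,"delta_pos": [0,0,0],"twist": 0},{"grip": 0,"delta_pos": [0,0,0],"twist": 0}]}}

```text
clock: 10.58
position: [0.5539, 0.0647, 0.1594]
ee_rot: [0.698, -0.106, 0.701, 0.101]
contact_force: [3.4, -12.4, -7.1]
width: 0.0126
```

>>> {"method": "step_arm", "body": {"increments": [{"grip": 0,"delta_pos": [0,0,0],"twist": 0},{"grip": 0,"delta_pos": [0,0,0],"twist": 0},{"grip": 0,"delta_pos": [0,0,0],"twist": 0},{"grip": 0,"delta_pos": [0,0,0],"twist": 0},{"grip": 0,"delta_pos": [0,0,0],"twist": 0},{"grip": 0,"delta_pos": [0,0,0],"twist": 0}]}}

```text
clock: 11.08
position: [0.5539, 0.0647, 0.1593]
ee_rot: [0.698, -0.106, 0.701, 0.101]
contact_force: [2.7, -11.6, -6.5]
width: 0.0128
```

Run:
```python
from h import *
st()
d=manip.get_image('wrist')['img'][:,:,::-1]; dd=grab('scene'); s=dd['img'][:,:,::-1]
A=cv2.resize(d[110:310,110:310],(400,400),interpolation=cv2.INTER_CUBIC)
B=cv2.resize(s[100:200,220:320],(400,400),interpolation=cv2.INTER_CUBIC)
x,y,a=np.loadtxt('pose.txt')
for th,c in((.28,(0,0,255)),(.33,(255,0,255))):
    P=np.array([[-.28+sx*.046,sy*.036,.034] for sx,sy in((-1,-1),(1,-1),(1,1),(-1,1))])
    W=R.from_euler('z',a).apply(R.from_euler('y',th).apply(P)+[.28,0,.085])+[x,y,0]
    for u,v in proj(dd,W): cv2.circle(B,(int((u-220+.5)*4),int((v-100+.5)*4)),3,c,-1)
cv2.imwrite('pics/m9.png',np.hstack([A,B]))
```

```text
11.08 w 0.0128 az 106.86 tcp/stand [0.0279 0.1094 0.1593] F/stand [ -0.8 -11.9  -6.5]
```

View pics/m9.png

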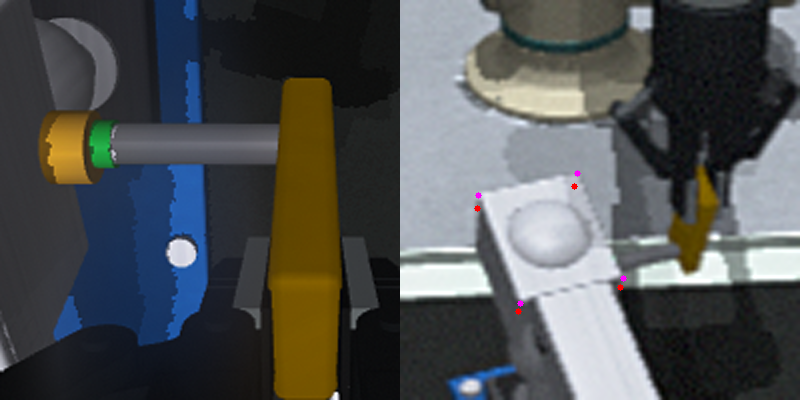

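The coupler corners match the overlay for 0.33 rad, which puts the rim about 36 mm above the ball. The green band shows at (90–115, 143) with no red, and the arm is steady. I'll hand in.

```bash
python3 -c "from h import *;st();print(manip.sign_off())"
```

```text
11.18 w 0.0128 az 106.86 tcp/stand [0.0279 0.1094 0.1593] F/stand [  0.7 -12.6  -7.1]
the job is handed in; nothing more can be done
None
```

I drew the latch about 22 mm to the green band and held it there for about 1.3 s with the coupler still down. I then lifted the tongue along its hinge arc and handed the job in at 11.2 s, still holding it up; the hand-in reports no verdict.

**Last checks:**
- **Lift:** the scene overlay matches about 0.33 rad of tongue rotation, which puts the rim about 36 mm above the ball top.
- **Latch:** the wrist view shows green and no red, with a side load of about 12–13 N, so the latch is about 21–22 mm out.
- **Steadiness:** the TCP did not move over the final half second, and the jaws were holding the plate at 12.8 mm.
- **Loose parts:** the planned path stayed clear of them, and I felt no unexpected contact. I did not re-measure their positions at the end.

**What went wrong or disagreed:**
- **First grasp:** it closed on nothing, just above the plate. The fingertips looked about 35 mm higher in both cameras than the reported TCP and the stated tool geometry imply. I reopened, went down 30 mm more and gripped on the second try, without disturbing anything.
- **Grip width:** it reads 12.4–13.3 mm, although the plate is stated as 14 mm thick.

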